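# Slide the oblong sample board into the stop frame

## Task

Press down on top of the oblong sample board, near its middle, and slide it along the counter, flat all the way, into the three-sided aluminium stop frame through its open side, until it lies squarely and fully inside, with its far short edge at or close to the back stop. Leave the square board and the round spool flange where they are.

Things in the scene. Friction and masses are not known exactly. Their poses are not given: they have to be found in the camera images.
- oblong_board: Loose white board 120 mm long (its x) by 90 mm wide (y), 4 mm thick, about 0.12 kg, flat on the smooth counter. Rows of silver chain trim under 2 mm proud lie within 16 mm of each short edge; the rest is plain and may be pressed. Origin: centre of its underside. Either end may lead. It slides along under fingertips pressed down on it with 5 to 20 N.
- stop_frame: Fixed frame of three aluminium rails, 8 mm wide, 10 mm high, on the bare counter. Open side: its -x, towards the robot (turned at most 10 degrees). Inside 114 mm wide (y -57 to +57); back stop's inner face at x = +65 mm; side rails from x = -75 to +73 mm. Origin: counter level, where the board's centre belongs, its length along x (5 mm from the back stop, 12 mm from each rail).
- square_board: Loose white board, 85 mm square, 4 mm thick, a row of silver trim along two edges; a bystander. Origin: centre of its underside. Boards, flange and frame form one row across the counter in any order, about 170 mm apart. Spools up to 50 mm high stand beyond the row and past its ends.
- flange: Loose white plastic disc, 94 mm across, 4 mm thick, with a black hub spot; a bystander. Origin: centre of its underside. Between the row of flat things and the robot, over the row's whole width, the counter is clear from x = 0.38 m to 0.53 m.
Not all that is in view belongs to the job. Of the things like the stop_frame, leave any that is purple or yellow; of the rest the larger one is meant.

How it is judged (in metres and radians):
On the way:
1. the oblong board has been dragged 80 mm or more from its place with the fingers on its top (contact force between the fingers and oblong_board above 0.5 N and horizontal distance between the grasp point and oblong_board below 0.05 m and distance of oblong_board from where it was at the start of the episode above 0.08 m), for 0.2 s.
At the end, for the whole second after the job is handed in: The oblong board lies flat and at rest in the stop frame, its centre within 18 mm of the frame's origin along each of the frame's axes, its length within 11 degrees of the frame's x; it was dragged by its top, never lifted, and the square board and flange were not shifted by over 20 mm (x of oblong_board in the frame of stop_frame between -0.018 and 0.018 m and y of oblong_board in the frame of stop_frame between -0.018 and 0.018 m and angle between the x axis of oblong_board and the x axis of stop_frame, either way round below 0.2 rad and height (world z) of oblong_board below 0.004 m and angle between oblong_board's own z axis and vertical below 0.05 rad and linear speed of oblong_board below 0.01 m/s); the robot touches nothing.
It fails at once if the oblong board is lifted or tipped off the counter (height (world z) of oblong_board above 0.02 m or angle between oblong_board's own z axis and vertical above 0.35 rad).
It fails at once if the square board is shifted by more than 20 mm (distance of square_board from where it was at the start of the episode above 0.02 m).
It fails at once if the flange is shifted by more than 20 mm (distance of flange from where it was at the start of the episode above 0.02 m).
It also fails if it takes over 48 s, if anything falls off the work surface, if the arm or the gripper's body presses on something with over 40 N, if the wrist force passes 120 N, or if a joint passes its speed limit or range.

## Robot

A 6-joint arm with a two-finger parallel gripper is mounted at the origin on the work surface. World frame = base frame: x ahead of the robot, y to its left, z up, the work surface at z = 0. Lengths are in m, angles in degrees, forces in N, time in s.
With the tool pointing down it reaches from about 0.35 to 0.875 m from the base axis. Payload 4.2 kg.
Tool frame: the origin (TCP) lies midway between the tips of the shut fingers; the grasp point (between the pads) lies 19 mm behind it; z points along the fingers, y is the line along which they close (so a half turn about z gives the same grasp; the last joint's range is limited). The gripper opens to 87 mm and grips with 3 to 60 N. Pads are 19 mm wide; open, the fingers measure 117 mm over their backs; the gripper's body (75 mm by 190 mm) begins 51 mm behind the grasp point.
Start: joints at [-60.928, 22.042, 0.453, 0, -68.411, -14.817], TCP at [0.154, -0.606, 0.223] pointing down, gripper open.
Joint ranges: [-179.83, 179.83], [-69.29, 118.12], [-61.27, 80.66], [-181.25, 117.63], [-171.15, -9.14], [-177.46, 177.46]. Speed limits (degrees/s): [159.86, 159.86, 180, 180, 180, 180].

## Interface

Orientations are given as [roll, pitch, yaw] about the fixed x, y, z axes, in that order (R = Rz(yaw) Ry(pitch) Rx(roll)).
In Python, from workcell import env gives the robot as it stands. The module is installed in compiled form; this text tells all that it offers. Calls block until the motion is done:
- env.goto(position, orientation): joint-space move of the TCP to a pose.
- env.move_straight(position, rotation=None, rate=0.15, force_limit=None): straight line of the TCP; rotation=None keeps the orientation; rate is the mean speed in m/s. With force_limit (N) it stops when the force on the tool has changed by that much, and returns True; else False.
- env.set_joints(angles): joint-space move.
- env.gripper_to(opening, grasp_force=None): opening from 0.0 (shut) to 1.0 (fully open); grasp_force is the grip in N (None keeps the last); returns when the fingers have stopped.
- env.dwell(seconds).
- env.inverse_kinematics(position, orientation): joint angles nearest the present ones, or None.
- env.read_state(): the state.
- env.grab_frame(name): name is "side" or "top"; returns a dict with "image" (420x560x3 uint8, blue, green, red), "fx", "fy", "cx", "cy" (pixels), "D" ([k1, k2, p1, p2, k3] as OpenCV has them; the pictures are not rectified), "position" and "orientation" of the camera in the world. Camera axes: x right, y up, looking along -z (the intrinsics and any distortion apply to the point x, -y, -z); pixel columns grow to the right and rows downward; lengths in m; the calibration is good to about 2 mm. A picture is of the moment at which its call begins. There is no depth.
A pose or a line that the arm cannot do raises env.Unreachable and nothing moves.
- env.close_job(): hands the job in; it is judged then, once.
Trained networks look in a picture, given as the dict that the camera call returned (one of the last four; its "shot" number tells which), for a name from the list of things; names that differ only in an ending like _2 or _b are one class to them, and where a whole thing is asked for, a point or a joint stands for the part that bears it (a point fixed in the world has none). Each returns a list of dicts, best first, with "score" (0 to 1); they miss things now and then, are a little off and sometimes report something else, mostly with a low value. They report only what shows in the picture. A call takes as long as a camera call. They do not tell look-alikes from the thing itself.
- env.search_frame(picture, thing): "xyz" ([x, y, z] in m, in world coordinates, good to about 4 mm: the middle of the surface that is visible of it).
- env.trace(picture, thing): "mask" (420x560 bool, what is visible of it).
The state is a dict: "clock": time; "joint_positions": joint angles; "qvel": joint speeds; "joint_torque": joint torques, N m; "position": TCP position; "tool_rot": TCP orientation; "force": force on the tool from outside, world axes, zero at the start; "wrist_torque": the same for the moment, N m; "opening": opening from 0.0 (shut) to 1.0 (fully open); "finger_force": force on a finger pad.
Only numpy, scipy, OpenCV 4.12 (cv2) and the standard library are available. Lean on these libraries where they do the work, as an engineer would, in place of code of your own. Each camera call takes 0.05 s, during which the arm holds its last target. There are 200 camera calls.

## Working session

There is one attempt and no reset: what is moved stays moved. The work goes in short steps, each a Python script; the robot and the scene stay as the last script left them, time stands still between calls to the robot, and variables do not carry over. Pictures are saved under pics/ and viewed, at most 10 in all, crops included, and the job is handed in when it is done.

```bash
mkdir -p pics; python3 - <<'E'
from workcell import env
import cv2
for n in("top","side"):
    f=env.grab_frame(n); cv2.imwrite(f"pics/{n}0.png",f["image"])
    print(n,f["position"],f["orientation"],f["fx"],f["D"])
    for t in("oblong_board","stop_frame","square_board","flange"):
        print(t,[(round(d["score"],2),[round(float(v),3) for v in d["xyz"]]) for d in env.search_frame(f,t)])
print(env.read_state())
E
```

```text
top [ 0.29147201 -0.01366258  0.82927068] [ 1.22142993e+01  1.58200481e-03 -9.07524138e+01] 393.284206871724 [-0.0779018  0.         0.         0.         0.       ]
oblong_board [(0.67, [0.631, -0.094, 0.003])]
stop_frame [(0.92, [0.464, 0.291, 0.009]), (0.88, [0.672, 0.09, 0.01]), (0.8, [0.292, 0.263, 0.005]), (0.75, [0.365, -0.296, 0.011])]
square_board [(0.68, [0.624, -0.253, 0.006])]
flange [(0.56, [0.633, 0.257, 0.003])]
side [0.21199617 0.72086422 0.64081328] [ 5.13738364e+01 -9.17920075e-02 -1.60436114e+02] 441.41508007434794 [-0.0951951  0.         0.         0.         0.       ]
oblong_board [(0.55, [0.63, -0.091, 0.0])]
stop_frame [(0.9, [0.472, 0.292, 0.008]), (0.77, [0.345, -0.255, 0.009]), (0.71, [0.289, 0.271, 0.008]), (0.65, [0.66, 0.1, 0.012])]
square_board [(0.69, [0.627, -0.241, 0.007])]
flange [(0.91, [0.63, 0.27, 0.004])]
{'clock': 0.5, 'joint_positions': array([-6.09293919e+01,  2.20432419e+01,  4.49410644e-01, -1.60772164e-03,
       -6.84098988e+01, -1.48177140e+01]), 'qvel': array([-0.0005005 , -0.09049178,  0.02147019,  0.11615649, -0.04037625,
        0.00726207]), 'joint_torque': array([ 1.21885560e-04, -3.90071654e+01,  1.87447500e+01,  4.22075137e+00,
        1.50202395e-02, -4.19463402e-05]), 'position': array([ 0.15390419, -0.6057119 ,  0.22250742]), 'tool_rot': array([ 1.79996012e+02,  4.91230677e-04, -1.65747697e+02]), 'force': array([ 0.11849086, -0.540167  , -0.12019502]), 'wrist_torque': array([-0.01884802,  0.04492528, -0.00719993]), 'finger_force': 0.0, 'opening': 0.9986162166833038}
```

View pics/top0.png

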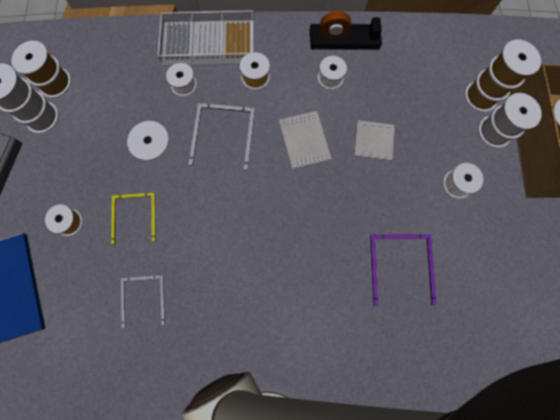

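The frame I want is the silver one at (222,135), between the flange (147,140) and the oblong board (305,139). The square board is at (375,140). The yellow, purple and small silver frames are decoys. Next I'll fit the poses.

```bash
cat > h.py <<'E'
from workcell import env
import cv2, numpy as np
from scipy.spatial.transform import Rotation as R
def px2w(f,px,z):
    K=np.array([[f["fx"],0,f["cx"]],[0,f["fy"],f["cy"]],[0,0,1]])
    u=cv2.undistortPoints(np.float64(px).reshape(-1,1,2),K,np.float64(f["D"])).reshape(-1,2)
    d=R.from_euler("xyz",f["orientation"],degrees=True).apply(np.c_[u[:,0],-u[:,1],-np.ones(len(u))])
    p=np.array(f["position"]); return (p+d*((z-p[2])/d[:,2])[:,None])[:,:2]
def fit(f,thing,near,z):
    best=None
    for d in env.trace(f,thing):
        v,u=np.nonzero(d["mask"])
        w=px2w(f,np.c_[u,v],z)
        (c,s,a)=cv2.minAreaRect(np.float32(w))
        dist=np.hypot(*(np.array(c)-near))
        if dist<0.1 and (best is None or dist<best[0]): best=(dist,np.array(c),s,a,w)
    if best is None: return None
    _,c,s,a,w=best
    a = a if s[0]>=s[1] else a+90       # direction of the long side
    a=(a+90)%180-90
    return c,sorted(s),a,w
E
python3 - <<'E'
from h import *
np.set_printoptions(precision=4,suppress=True)
for n in("top","side"):
    f=env.grab_frame(n)
    for t,near,z in(("oblong_board",(.63,-.093),.004),("stop_frame",(.66,.09),.01)):
        r=fit(f,t,near,z)
        if r is None: print(n,t,None);continue
        print(n,t,r[0],r[1],r[2])
    print([round(float(f[k]),1) for k in("fx","fy","cx","cy")])
    for x,y in((.65,.09),(.63,-.09)):
        pass
f=env.grab_frame("top")
cv2.imwrite("pics/crop.png",cv2.resize(f["image"][80:190,120:400],None,fx=2.8,fy=2.8,interpolation=cv2.INTER_CUBIC))
for yaw in(0,90,-90,180): 
    for p in((.63,-.09,.1),(.49,0,.02),(.65,.09,.02)):
        q=env.inverse_kinematics(p,[180,0,yaw]); print(yaw,p,q)
E
```

```text
top oblong_board [ 0.629  -0.0941] [0.08899447321891785, 0.12196967750787735] 13.189779281616211
top stop_frame None
[393.3, 393.3, 270.2, 208.9]
side oblong_board [ 0.6296 -0.0884] [0.09470523148775101, 0.1197880432009697] 13.900345802307129
side stop_frame [0.6376 0.0974] [0.13460220396518707, 0.15087857842445374] -6.498237609863281
[441.4, 441.4, 286.7, 208.1]
0 (0.63, -0.09, 0.1) [  6.4126  29.0909  -6.8835   0.     -54.0256  83.5874]
0 (0.49, 0, 0.02) [ 19.0336  23.8891 -32.3438   0.     -33.7672  70.9664]
0 (0.65, 0.09, 0.02) [ 21.9777  35.9414  -7.773    0.     -46.2856  68.0223]
90 (0.63, -0.09, 0.1) [  6.4126  29.0909  -6.8835   0.     -54.0256 173.5874]
90 (0.49, 0, 0.02) [ 19.0336  23.8891 -32.3438   0.     -33.7672 160.9664]
90 (0.65, 0.09, 0.02) [ 21.9777  35.9414  -7.773    0.     -46.2856 158.0223]
-90 (0.63, -0.09, 0.1) [  6.4126  29.0909  -6.8835   0.     -54.0256  -6.4126]
-90 (0.49, 0, 0.02) [ 19.0336  23.8891 -32.3438   0.     -33.7672 -19.0336]
-90 (0.65, 0.09, 0.02) [ 21.9777  35.9414  -7.773    0.     -46.2856 -21.9777]
180 (0.63, -0.09, 0.1) [  6.4126  29.0909  -6.8835  -0.     -54.0256 -96.4126]
180 (0.49, 0, 0.02) [  19.0336   23.8891  -32.3438   -0.      -33.7672 -109.0336]
180 (0.65, 0.09, 0.02) [  21.9777   35.9414   -7.773    -0.      -46.2856 -111.9777]
```

View pics/crop.png

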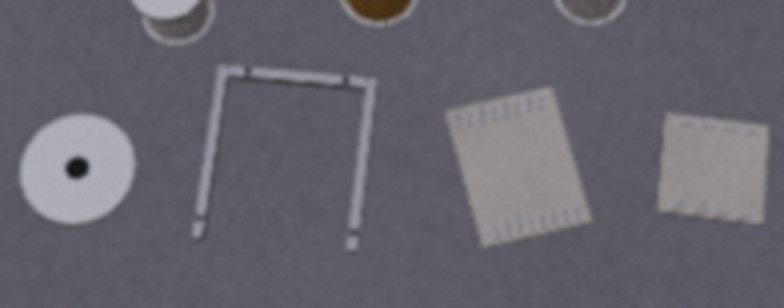

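The crop shows the frame's outer corners at (220,66) and (376,80) and its rail ends at (197,238) and (351,250). The board centre is at (518,167). I'll fit the frame from those corners, then press the board and start dragging.

```bash
python3 - <<'E'
from h import *
np.set_printoptions(precision=4,suppress=True)
f=env.grab_frame("top")
c=np.array([[219,66],[377,80],[197,238],[352,250]])
px=(c+.5)/2.8-.5+[120,80]
w=px2w(f,px,.01)
m=np.array([[.073,.065],[.073,-.065],[-.075,.065],[-.075,-.065]])
# rigid fit
A=m-m.mean(0);B=w-w.mean(0);a=np.arctan2((A[:,0]*B[:,1]-A[:,1]*B[:,0]).sum(),(A*B).sum())
Rm=np.array([[np.cos(a),-np.sin(a)],[np.sin(a),np.cos(a)]])
t=w.mean(0)-Rm@m.mean(0); print("frame",t,np.degrees(a)); print((w-(m@Rm.T+t))*1000)
# approach board: tool y along board x (yaw = -90+13.5), fingers ~40 mm open
env.gripper_to(0.45)
yaw=-90+13.5; p=[.629,-.091]
env.goto([*p,.12],[180,0,yaw]); env.move_straight([*p,.025],[180,0,yaw],rate=.15)
env.dwell(.3); print(env.read_state()["force"],env.read_state()["opening"])
print(env.move_straight([*p,-.004],rate=.02,force_limit=6))
env.dwell(.3)
s=env.read_state(); print(s["clock"],s["position"],s["tool_rot"],s["force"])
E
```

```text
frame [0.6384 0.0895] -6.251850269942907
[[-0.302  -0.2916]
 [-0.9886  0.0486]
 [-0.5707 -3.6802]
 [ 1.8613  3.9232]]
[-0.0555 -0.1471 -0.9985] 0.45450328089231695
True
6.8083 [ 0.629  -0.091   0.0045] [179.9719  -0.0074 -76.4829] [-0.549   0.952   5.7739]
```

```bash
python3 - <<'E'
from h import *
np.set_printoptions(precision=4,suppress=True)
def st(): s=env.read_state(); print(round(s["clock"],2),s["position"],s["tool_rot"][2],s["force"])
z=.0035
env.move_straight([.629,-.091,z],rate=.02); st()
env.move_straight([.615,-.091,z],rate=.04); st()
F=env.read_state()["force"][2]
if F<6: z-=.001
if F>18: z+=.001
env.move_straight([.487,-.091,z],rate=.06); st()
env.dwell(.2); f=env.grab_frame("top"); cv2.imwrite("pics/a.png",f["image"])
for n in("top","side"):
    r=fit(env.grab_frame(n),"oblong_board",(.487,-.091),.004); print(n,r and r[:3])
E
```

```text
7.06 [ 0.629  -0.091   0.0045] -76.48413244896481 [-2.3353  0.4689  7.5309]
7.56 [ 0.6155 -0.091   0.0045] -76.48307052959815 [0.3194 1.5719 6.2711]
9.84 [ 0.4886 -0.0909  0.0044] -76.45802563140703 [1.2999 0.0491 6.1399]
top (array([ 0.4831, -0.0816]), [0.07545115798711777, 0.10104501992464066], 24.068056106567383)
side (array([ 0.4899, -0.0882]), [0.09341805428266525, 0.11937805265188217], 13.859676361083984)
```

View pics/a.png

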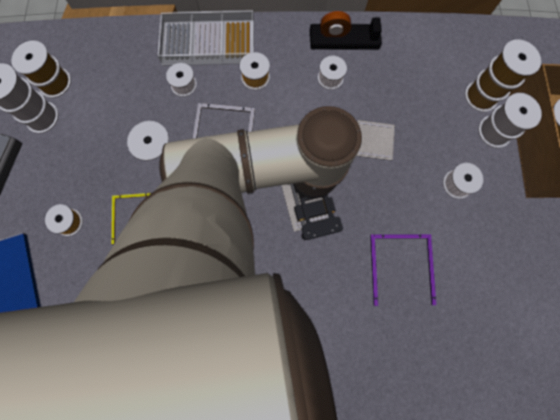

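The board is following without slip: the side view shows it moved 140 mm at the same yaw. Now sideways with rotation, then a check before entering the frame.

```bash
python3 - <<'E'
from h import *
np.set_printoptions(precision=4,suppress=True)
def st(): s=env.read_state(); print(round(s["clock"],2),s["position"],s["tool_rot"][2],s["force"])
z=.0032
env.move_straight([.487,.107,z],[180,0,-96.3],rate=.06); env.dwell(.2); st()
f=env.grab_frame("side"); cv2.imwrite("pics/b.png",f["image"])
r=fit(f,"oblong_board",(.487,.107),.004); print(r and r[:3])
r=fit(env.grab_frame("top"),"oblong_board",(.487,.107),.004); print(r and r[:3])
r=fit(f,"stop_frame",(.638,.095),.01); print(r and r[:3])
E
```

```text
13.94 [0.4867 0.1057 0.0044] -96.26482976434681 [-0.3263 -5.4279 13.5962]
(array([0.4865, 0.1048]), [0.09045746922492981, 0.12303692102432251], -6.1294708251953125)
(array([0.4871, 0.0968]), [0.08611105382442474, 0.12039944529533386], -4.424385070800781)
(array([0.6381, 0.0977]), [0.1378573775291443, 0.15394344925880432], -7.547691345214844)
```

View pics/b.png

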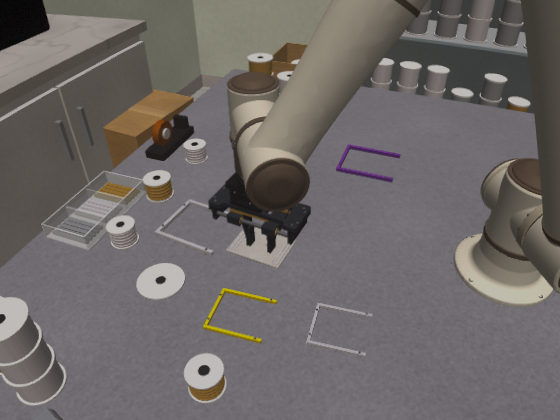

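The board is in front of the open mouth at about (265,240), and the frame is at (190,225). I'll shift it 5 mm in +y and slide it in.

```bash
python3 - <<'E'
from h import *
np.set_printoptions(precision=4,suppress=True)
def st(): s=env.read_state(); print(round(s["clock"],2),s["position"],s["tool_rot"][2],s["force"])
z=.0032
env.move_straight([.487,.1115,z],[180,0,-96.6],rate=.03); st()
env.move_straight([.56,.103,z],rate=.05); st()
r=fit(env.grab_frame("side"),"oblong_board",(.56,.103),.004); print(r and r[:3])
print(env.move_straight([.641,.0935,z],rate=.05,force_limit=18)); env.dwell(.2); st()
f=env.grab_frame("side"); cv2.imwrite("pics/c.png",cv2.resize(f["image"][160:300,100:330],None,fx=3.4,fy=3.4,interpolation=cv2.INTER_CUBIC))
r=fit(f,"oblong_board",(.64,.095),.004); print(r and r[:3])
E
```

```text
14.49 [0.4867 0.1105 0.0044] -96.5812525169459 [-0.4248 -3.5606 13.5581]
16.11 [0.5586 0.1025 0.0044] -96.60266088893222 [-4.9214 -0.4    12.7529]
(array([0.5585, 0.1024]), [0.09010486304759979, 0.12356041371822357], -6.134307861328125)
False
18.19 [0.6398 0.0931 0.0045] -96.59758558700658 [-4.436  -0.7912 10.6465]
(array([0.6387, 0.0921]), [0.09029381722211838, 0.12317807972431183], -6.9929046630859375)
```

View pics/c.png

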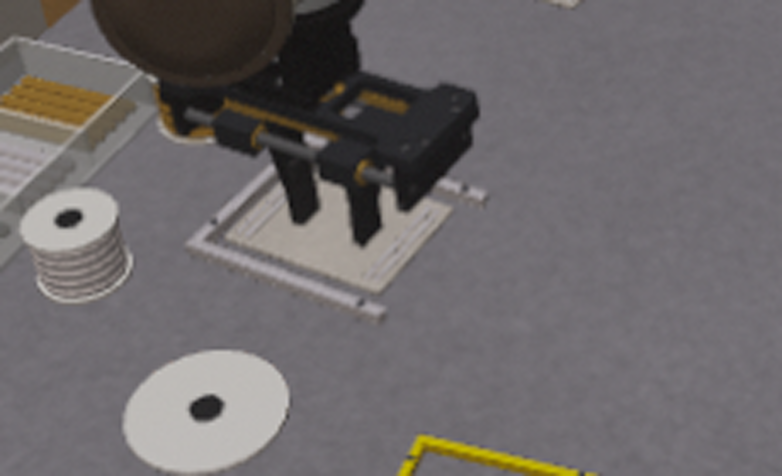

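The board lies square inside the frame, with a small gap at the back. I'll lift off, back away and check from above.

```bash
python3 - <<'E'
from h import *
np.set_printoptions(precision=4,suppress=True)
env.move_straight([.6398,.0931,.15],rate=.1)
env.set_joints([-60.9,22,.45,0,-68.4,-14.8]); env.dwell(.3)
f=env.grab_frame("top"); cv2.imwrite("pics/d.png",cv2.resize(f["image"][80:190,120:400],None,fx=2.8,fy=2.8,interpolation=cv2.INTER_CUBIC))
r=fit(f,"oblong_board",(.64,.092),.004); print(r and r[:3], env.read_state()["clock"])
E
```

```text
(array([0.639 , 0.0872]), [0.09269385039806366, 0.12635405361652374], -7.031013488769531) 23.3083
```

View pics/d.png

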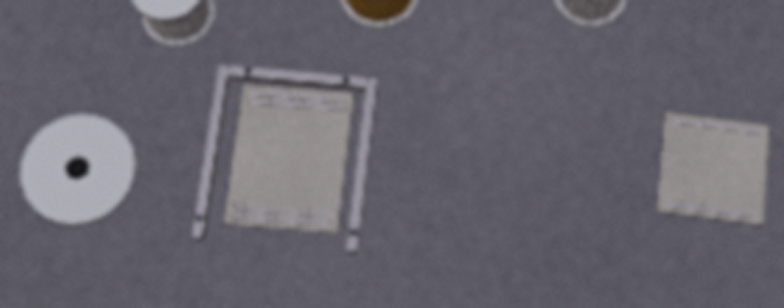

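The board sits square in the frame. From above it measures (0.639, 0.087) at -7.0°, against the frame's (0.638, 0.0895) at -6.3°. The square board and flange haven't moved, so I'm handing in.

```bash
python3 -c "
from workcell import env
print(env.close_job())"
```

```text
the job is handed in; nothing more can be done
None
```

The oblong board was dragged flat by its top into the larger silver stop frame and handed in at about 23 s; my last overhead measurement put it about 3 mm and 1° off the frame's origin, and the square board and flange looked unmoved (the hand-in returned no verdict).

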